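Offer the last corner block up to its notch in the violin mould

TASK

Three corner blocks are glued into the violin mould and one corner notch is still empty. Pick up the loose corner block from the bench, lift it higher than the clamp, carry it across to the empty notch without bumping the mould, its clamp or its blocks and without disturbing the things on the bench, and stop with it hovering over that notch, just where it will drop in: upright, turned the same way as the glued blocks, its underside about 1 cm above the mould's top face and touching nothing but your fingers. Finish still holding it there, quite still, so that I can brush glue into the notch; do not lower it in or let go.

Things in the scene. Friction and masses are not known exactly. Their poses are not given: they have to be found in the camera images.
- block: the loose corner block: a plain pale spruce block 34 mm (its x) by 26 mm (its y) by 34 mm tall (its z), about 15 g, standing upright on the bench apart from the mould, turned any way; the origin is the centre of its underside
- mould: violin mould, fixed: dark brown plywood board of violin outline, 346 mm long (its x, towards the narrower upper end), 198 mm at its widest (y), 15 mm thick on 9 mm spacers, top face 24 mm above the bench; origin at bench level, mid-length on the centre line. End blocks 34 mm tall. Four corner notches, open outwards: three hold glued blocks, in the empty one only a paper slip lies below
- clamp (a point): point over the middle of the steel bar of the clamp on the lower end block, level with the tops of its jaws, the clamp's highest parts, 74 mm above the bench. Bar and jaws reach 61 mm either way from here along the mould's x and are 15 mm wide; the wooden screw handle (23 mm thick, its axis 21 mm above the bench) runs out to 98 mm towards the mould's -x
- seat_low_left (a point): centre of the corner notch at the lower, wider end, on the mould's +y side, at the level of the mould's top face (-43, 70, 24 mm from the mould's origin): a block that is set in has its centre here and its x axis along the mould's x. It may be empty or filled
- seat_low_right (a point): centre of the corner notch at the lower, wider end, on the mould's -y side, at the level of the mould's top face (-43, -70, 24 mm from the mould's origin): a block that is set in has its centre here and its x axis along the mould's x. It may be empty or filled
- seat_up_left (a point): centre of the corner notch at the upper, narrower end, on the mould's +y side, at the level of the mould's top face (59, 60, 24 mm from the mould's origin): a block that is set in has its centre here and its x axis along the mould's x. It may be empty or filled
- seat_up_right (a point): centre of the corner notch at the upper, narrower end, on the mould's -y side, at the level of the mould's top face (59, -60, 24 mm from the mould's origin): a block that is set in has its centre here and its x axis along the mould's x. It may be empty or filled
- set_a: one of the three corner blocks already glued in: the same block as the loose one (34 x 26 x 34 mm), standing on the bench in a notch, its top 10 mm proud of the mould's top face, its x along the mould's x; origin at the centre of its underside. Which notch it fills differs from run to run
- set_b: one of the three corner blocks already glued in: the same block as the loose one (34 x 26 x 34 mm), standing on the bench in a notch, its top 10 mm proud of the mould's top face, its x along the mould's x; origin at the centre of its underside. Which notch it fills differs from run to run
- set_c: one of the three corner blocks already glued in: the same block as the loose one (34 x 26 x 34 mm), standing on the bench in a notch, its top 10 mm proud of the mould's top face, its x along the mould's x; origin at the centre of its underside. Which notch it fills differs from run to run
- plane_1: small brass finger plane, 52 x 20 x 35 mm, standing loose on the bench near the block; origin at the centre of its sole. Leave it alone
- plane_2: the same kind of brass finger plane, standing loose beyond the mould; leave it alone
- glue_pot: small open white ceramic glue pot, 60 mm across and 62 mm tall, loose; origin at the centre of its underside. Leave it alone
- varnish: amber glass varnish bottle, 54 mm across and 85 mm tall, loose; origin at the centre of its underside. Leave it alone

How it is judged:
By the outcome, as a careful person would: the job done as asked, in the order asked, and still so for the second after the job is handed in, while the arm keeps its last pose, push and grip.
It also fails if it takes over 40 s, if anything falls off the work surface, if the arm or the gripper's body presses on something with over 40 N, if the wrist force passes 120 N, or if a joint passes its speed limit or range.

ROBOT

A 6-joint arm with a two-finger parallel gripper is mounted at the origin on the work surface. World frame = base frame: x ahead of the robot, y to its left, z up, the work surface at z = 0. Lengths are in m, angles in degrees, forces in N, time in s.
With the tool pointing down it reaches from about 0.3 to 0.75 m from the base axis. Payload 8.5 kg.
Tool frame: the origin (TCP) lies on the centre line of the jaws, within the pads' length; the fingertips stand 11 mm ahead of it and the grasp point (between the pads) lies 8 mm behind it; z points along the fingers, y is the line along which they close (so a half turn about z gives the same grasp; the last joint's range is limited). The gripper opens to 85 mm and grips with 20 to 120 N. Pads are 22 mm wide; open, the fingers measure 114 mm over their backs; the gripper's body (76 mm by 85 mm) begins 54 mm behind the grasp point. The pads swing forward as they close: fully open they stand 13 mm farther back than shut.
Start: joints at [-88.596, 21.807, 74.336, -0, 83.858, -12.336], TCP at [0.131, -0.534, 0.242] pointing down, gripper open.
Joint ranges: [-178.18, 178.18], [-50.72, 133.34], [12.68, 142.11], [-81.47, 261.47], [9.98, 163.14], [-165.26, 165.26]. Speed limits (degrees/s): [136.94, 136.94, 180, 180, 180, 180].

INTERFACE

Orientations are given as a 3x3 rotation matrix whose columns are the frame's x, y, z axes.
In Python, from rig import env, telemetry, get_image gives the robot as it stands (env), with the cameras as plain functions and the readings (telemetry).
- The arm moves only by the shell command python3 nudge.py 'ROWS' [FORCE]. ROWS is a JSON list of rows, 1 to 10 of them, each of 5 numbers: dx, dy, dz in m, then a turn about the tool's z in degrees, then the finger opening in m; each row shifts and turns the commanded pose from where the row before left it, along the tool's axes as they then stand; what a row does not reach is not made up. A row lasts 1/10 s, in which the tool goes at most 0.05 m and 8.59 degrees, less where a joint would pass 70% of its speed; a pose out of reach is approached as far as the arm can. The fingers move at their own pace and stop on an object; FORCE is the grip in N (left out, the last holds). Time passes only in rows, so rows that do not move let the fingers close. It prints the time, the measured TCP pose, the force, the opening and the grip force at its end.
- telemetry.observe(): the state, without advancing time (a new reading comes with each control period).
- get_image(name): name is "scene" or "top" or "wrist"; returns a dict with "pixels" (420x560x3 uint8, red, green, blue), "K" (3x3 intrinsics, pixels), "extrinsics" (4x4, takes a point from world to camera coordinates). Camera axes: x right, y down, z forward; pixel columns grow to the right and rows downward; lengths in m; the calibration is good to about 2 mm. A picture is of the moment at which its call begins. There is no depth.
- env.close_job(): hands the job in; it is judged then, once.
The state is a dict: "time_s": time; "q": joint angles; "qvel": joint speeds; "joint_efforts": joint torques, N m; "position": TCP position; "tool_rot": TCP orientation; "ft_force": force on the tool from outside, world axes, zero at the start; "wrist_torque": the same for the moment, N m; "grip_width": finger opening in m; "gripper_force": force on a finger pad.
Only numpy, scipy, OpenCV 4.12 (cv2) and the standard library are available. Lean on these libraries where they do the work, as an engineer would, in place of code of your own. Each camera call takes 0.05 s, during which the arm holds its last target. There are 200 camera calls.

## Working session

There is one attempt and no reset: what is moved stays moved. The work goes in short steps, Python scripts to look and compute and a shell command to move; the robot and the scene stay as the last step left them, time stands still between calls to the robot, and variables do not carry over. Pictures are saved under pics/ and viewed, at most 10 in all, crops included, and the job is handed in when it is done.

```bash
ls; mkdir -p pics
python3 - <<'E'
from rig import env, telemetry, get_image
import cv2,numpy as np
s=telemetry.observe();print(s['time_s'],s['position'],np.round(s['tool_rot'],4),s['grip_width'])
for n in ['top','scene','wrist']:
    i=get_image(n);cv2.imwrite(f'pics/{n}0.png',i['pixels'][:,:,::-1]);np.savez(f'pics/{n}0.npz',K=i['K'],E=i['extrinsics']);print(n,i['K'].tolist(),np.round(i['extrinsics'],4).tolist())
E
```

```text
nudge.py
pics
rig.py
0.0 [ 0.13062131 -0.5339751   0.24170088] [[ 9.714e-01  2.375e-01 -0.000e+00]
 [ 2.375e-01 -9.714e-01  1.500e-03]
 [ 3.000e-04 -1.500e-03 -1.000e+00]] 0.0852356352748676
top [[461.1264146344647, 0.0, 283.6371580435716], [0.0, 461.1264146344647, 215.60899798997798], [0.0, 0.0, 1.0]] [[-0.0182, -0.9995, 0.0272, -0.149], [-0.9839, 0.013, -0.1781, 0.6279], [0.1777, -0.03, -0.9836, 1.1486], [0.0, 0.0, 0.0, 1.0]]
scene [[503.9567941475686, 0.0, 279.33235117082074], [0.0, 503.9567941475686, 213.1847674915114], [0.0, 0.0, 1.0]] [[-0.7958, 0.6055, -0.0071, 0.597], [0.404, 0.5221, -0.7512, -0.1136], [-0.4511, -0.6006, -0.6601, 1.3273], [0.0, 0.0, 0.0, 1.0]]
wrist [[300.22890551707764, 0.0, 284.19856627203075], [0.0, 300.22890551707764, 210.0416861300032], [0.0, 0.0, 1.0]] [[0.2376, -0.9714, -0.0005, -0.5499], [-0.918, -0.2247, 0.3267, -0.0433], [-0.3175, -0.0772, -0.9451, 0.3804], [0.0, 0.0, 0.0, 1.0]]
```

View pics/top0.png

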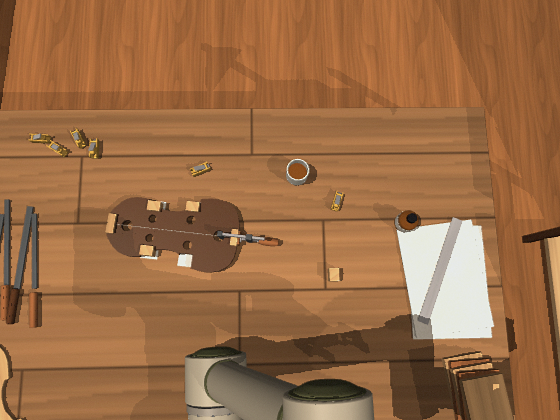

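View pics/scene0.png

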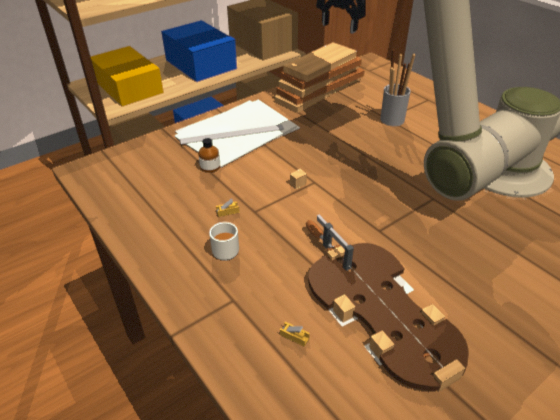

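The top view shows the loose block at (336,274), and the mould with its upper end to the left and the clamp at (245,237). The empty notch with the paper slip is at (185,260), which makes it low_left. The scene view shows the block at (298,179) and the slip at (402,284). I'll enlarge both for exact corners.

Run:
```python
import cv2
t=cv2.imread('pics/top0.png')[190:285,100:360];s=cv2.imread('pics/scene0.png')[165:365,285:480]
def g(im,k,x0,y0,name):
    o=cv2.resize(im,None,fx=k,fy=k,interpolation=cv2.INTER_CUBIC)
    for x in range((-x0)%20,im.shape[1],20): cv2.putText(o,str(x+x0),(x*k,8),0,.32,(255,255,255),1);o[::6,x*k]=(255,255,0)
    for y in range((-y0)%20,im.shape[0],20): cv2.putText(o,str(y+y0),(0,y*k),0,.32,(255,255,255),1);o[y*k,::6]=(255,255,0)
    cv2.imwrite(name,o)
g(t,3,100,190,'pics/tc.png');g(s,3,285,165,'pics/sc.png')
```

```text
(no output)
```

View pics/tc.png

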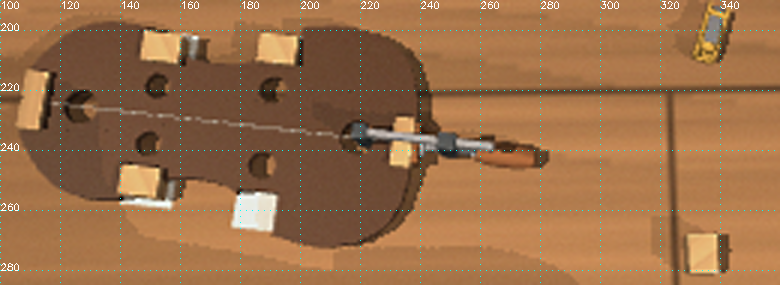

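View pics/sc.png

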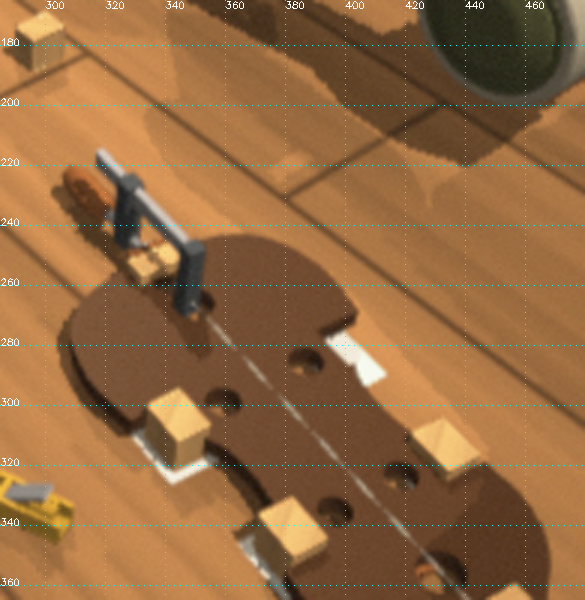

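Reading the block-top centres:

| Block | Top view | Scene view |
|---|---|---|
| up_right | (154,205.6) | (382.7,341) |
| low_right | (192.7,206.2) | (344.7,303.3) |
| up_left | (146.2,250.4) | (434,313.7) |
| loose | (334.7,274.6) | (298.5,174.3) |

Low_left holds only the white slip.

```bash
cat > h.py <<'E'
import numpy as np,cv2
def P(f): d=np.load(f);return d['K'],d['E']
def tri(a,b,ua,ub):
    A=[K@E[:3] for K,E in(a,b)]
    X=cv2.triangulatePoints(A[0],A[1],np.array(ua,float).T,np.array(ub,float).T);return (X[:3]/X[3]).T
def onz(c,uv,z):
    K,E=c;R,t=E[:3,:3],E[:3,3];d=(R.T@np.linalg.inv(K)@np.c_[np.array(uv,float),np.ones(len(uv))].T).T;o=-R.T@t
    return o+d*((z-o[2])/d[:,2])[:,None]
def proj(c,X):
    K,E=c;p=(K@(E[:3,:3]@np.atleast_2d(X).T+E[:3,3:])).T;return p[:,:2]/p[:,2:]
def fit2(M,W):  # rigid 2D
    Mc,Wc=M.mean(0),W.mean(0);H=(M-Mc).T@(W-Wc);a=np.arctan2(H[0,1]-H[1,0],H[0,0]+H[1,1])
    R=np.array([[np.cos(a),-np.sin(a)],[np.sin(a),np.cos(a)]]);return np.degrees(a),R,Wc-R@Mc
E
python3 - <<'E'
from h import *
T,S=P('pics/top0.npz'),P('pics/scene0.npz')
t=[(154,205.6),(192.7,206.2),(146.2,250.4),(334.7,274.6)];s=[(382.7,341),(344.7,303.3),(434,313.7),(298.5,174.3)]
np.set_printoptions(precision=4,suppress=True)
print('tri',tri(T,S,t,s));print('top34',onz(T,t,.034));print('sc34',onz(S,s,.034))
M=np.array([[59,-60],[-43,-70],[59,60]])/1e3
for W in (onz(T,t,.034),onz(S,s,.034),tri(T,S,t,s)):
    a,R,o=fit2(M,W[:3,:2]);print(a,o,'res',(M@R.T+o-W[:3,:2])*1e3,'seat LL',R@[-.043,.07]+o)
lc=[(688,235),(718,234),(720,272),(690,274)];c=onz(T,[(100+x/3,190+y/3) for x,y in lc],.034);print(c)
lc=[(43,13),(64,27),(38,43),(17,29)];c=onz(S,[(285+x/3,165+y/3) for x,y in lc],.034);print(c)
E
```

```text
tri [[ 0.6615  0.1863  0.0316]
 [ 0.6582  0.0835  0.0328]
 [ 0.5422  0.2026  0.0317]
 [ 0.4703 -0.2898  0.031 ]]
top34 [[ 0.6616  0.185   0.034 ]
 [ 0.6586  0.0825  0.034 ]
 [ 0.5423  0.2015  0.034 ]
 [ 0.4712 -0.2905  0.034 ]]
sc34 [[ 0.6625  0.1877  0.034 ]
 [ 0.6584  0.0848  0.034 ]
 [ 0.5435  0.2039  0.034 ]
 [ 0.4721 -0.2856  0.034 ]]
82.44718345754706 [0.5944 0.1346] res [[ 0.0798  0.2133]
 [-0.4876  0.2685]
 [ 0.4078 -0.4818]] seat LL [0.5194 0.1012]
82.13262508998066 [0.5949 0.1372] res [[-0.0372 -0.2869]
 [ 0.0171  0.2847]
 [ 0.0201  0.0022]] seat LL [0.5197 0.1042]
82.35757857929644 [0.5942 0.1358] res [[-0.032   0.0092]
 [-0.3665  0.3713]
 [ 0.3985 -0.3805]] seat LL [0.5191 0.1025]
[[ 0.4878 -0.277   0.034 ]
 [ 0.4882 -0.3034  0.034 ]
 [ 0.4552 -0.3038  0.034 ]
 [ 0.454  -0.2775  0.034 ]]
[[ 0.4573 -0.3006  0.034 ]
 [ 0.4558 -0.2745  0.034 ]
 [ 0.4868 -0.2708  0.034 ]
 [ 0.4886 -0.2964  0.034 ]]
```

Both views agree within 2–3 mm, and the triangulated tops come out at 31–33 mm against the 34 mm expected. The mould yaw is about 82.3° and the seat low_left is at about (0.519, 0.1025). The loose block is at about (0.471, -0.289) with yaw about 3°. I'll move above it and refine with the wrist camera.

```bash
python3 nudge.py '[[0.0389,-0.0157,0.004,0,0.085],[0.0389,-0.0157,0.004,0,0.085],[0.0389,-0.0157,0.004,0,0.085],[0.0389,-0.0157,0.004,0,0.085],[0.0389,-0.0157,0.004,0,0.085],[0.0389,-0.0157,0.004,0,0.085],[0.0389,-0.0157,0.004,0,0.085],[0.0389,-0.0157,0.004,0,0.085],[0.0389,-0.0157,0.004,0,0.085],[0.0389,-0.0157,0.004,0,0.085]]'; python3 nudge.py '[[0,0,0.03,5.5,0.085],[0,0,0.03,5.5,0.085],[0,0,0,0,0.085],[0,0,0,0,0.085]]'
python3 - <<'E'
from rig import env, telemetry, get_image
import cv2,numpy as np
s=telemetry.observe();print(s['time_s'],s['position'],np.round(s['tool_rot'],4),s['q'])
i=get_image('wrist');p=i['pixels'][:,:,::-1];np.savez('pics/w1.npz',K=i['K'],E=i['extrinsics'])
cv2.imwrite('pics/w1.png',p)
E
```

```text
time_s: 1.15
position: [0.4724, -0.288, 0.202]
tool_rot: [[0.971, 0.238, -0.0], [0.238, -0.971, 0.0], [-0.0, -0.0, -1.0]]
ft_force: [0.5, -0.4, 0.6]
grip_width: 0.0851
gripper_force: 0.0
time_s: 1.55
position: [0.4713, -0.2896, 0.1428]
tool_rot: [[0.999, 0.05, -0.0], [0.05, -0.999, 0.0], [-0.0, -0.0, -1.0]]
ft_force: [-0.7, 0.1, 1.3]
grip_width: 0.0849
gripper_force: 0.0
1.55 [ 0.47125948 -0.28957198  0.14280139] [[ 9.987e-01  5.010e-02 -3.000e-04]
 [ 5.010e-02 -9.987e-01  2.000e-04]
 [-3.000e-04 -2.000e-04 -1.000e+00]] [-4.38337278e+01  2.73686002e+01  8.28283297e+01 -1.06935249e-03
  6.98236872e+01  4.32929798e+01]
```

View pics/w1.png

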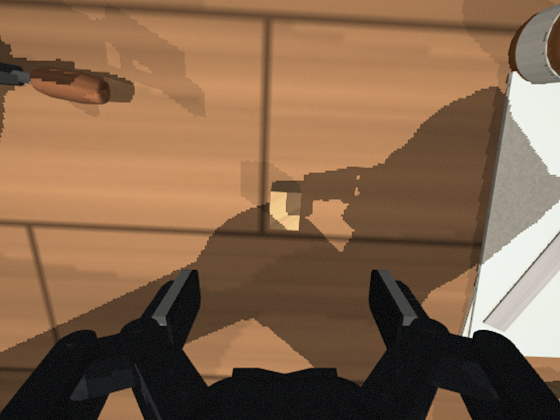

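The wrist view shows the loose block centred near (286,207), between the jaws' column lines and partly in shadow. I'll enlarge it.

Run:
```python
import cv2
p=cv2.imread('pics/w1.png')[165:240,245:325]
o=cv2.resize(p,None,fx=7,fy=7,interpolation=cv2.INTER_CUBIC);o=cv2.convertScaleAbs(o,alpha=1.5,beta=20)
for k in range(5,80,10): cv2.putText(o,str(245+k),(k*7,9),0,.35,(255,255,255),1);o[::8,k*7]=(255,255,0)
for k in range(5,75,10): cv2.putText(o,str(165+k),(0,k*7),0,.35,(255,255,255),1);o[k*7,::8]=(255,255,0)
cv2.imwrite('pics/w1c.png',o)
```

```text
(no output)
```

View pics/w1c.png

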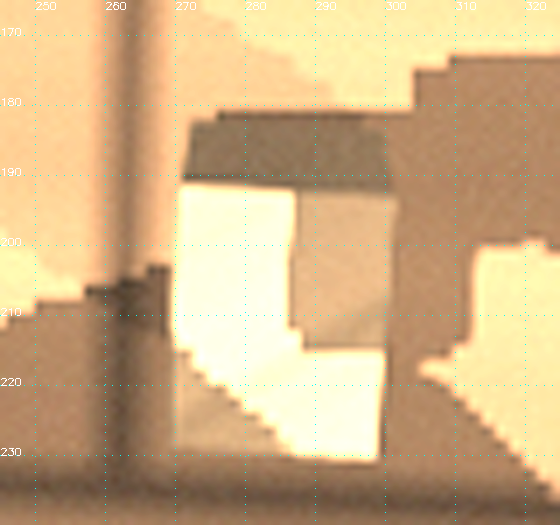

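Top-face corners: (271.1,191.4), (301.6,192.7), (299,231.1), (270.1,229.3).

Run:
```python
from h import *
np.set_printoptions(precision=4,suppress=True)
W,T,S=P('pics/w1.npz'),P('pics/top0.npz'),P('pics/scene0.npz')
c=[(271.1,191.4),(301.6,192.7),(299,231.1),(270.1,229.3)]
X=onz(W,c,.034);print(X,X.mean(0))
for i,j in((3,0),(2,1),(1,0),(2,3)): d=X[j]-X[i];print(np.linalg.norm(d),np.degrees(np.arctan2(d[1],d[0])))
ctr=proj(W,X.mean(0));print(tri(W,T,ctr,[(334.7,274.6)]),tri(W,S,ctr,[(298.5,174.3)]))
cx=cv2.minAreaRect(X[:,:2].astype(np.float32)*1000);print(cx)
```

```text
[[ 0.4873 -0.2784  0.034 ]
 [ 0.4875 -0.3038  0.034 ]
 [ 0.4529 -0.3039  0.034 ]
 [ 0.4533 -0.2788  0.034 ]] [ 0.4702 -0.2912  0.034 ]
0.0340507612606843 0.6023859519128565
0.03463602488460087 0.22648090815346267
0.025347915433827493 90.33861956474954
0.02513019394708894 89.0034510099236
[[ 0.471  -0.2905  0.0357]] [[ 0.4678 -0.2911  0.0287]]
((470.09576416015625, -291.193603515625), (34.6359748840332, 25.347911834716797), 0.3386994004249573)
```

The size checks out at 34.3 × 25.3 mm, with yaw about 0.3° and centre (0.4703,-0.2911). Descending.

```bash
python3 nudge.py '[[-0.001,0.0014,0.03,2.5,0.085],[0,0,0.04,0,0.085],[0,0,0.03,0,0.085],[0,0,0.0158,0,0.085],[0,0,0.01,0,0.085],[0,0,0,0,0.085],[0,0,0,0,0.085]]'; python3 nudge.py '[[0,0,0,0,0.02],[0,0,0,0,0.02],[0,0,0,0,0.02],[0,0,0,0,0.02],[0,0,0,0,0.02],[0,0,0,0,0.02],[0,0,0,0,0.02],[0,0,0,0,0.02]]' 35
```

```text
time_s: 2.3
position: [0.4708, -0.2915, 0.0178]
tool_rot: [[1.0, 0.005, 0.002], [0.005, -1.0, -0.002], [0.002, 0.002, -1.0]]
ft_force: [-0.9, -0.2, 0.5]
grip_width: 0.0847
gripper_force: 0.0
time_s: 3.1
position: [0.4705, -0.2909, 0.0169]
tool_rot: [[1.0, 0.004, 0.001], [0.004, -1.0, -0.0], [0.001, 0.0, -1.0]]
ft_force: [0.4, -0.3, 5.6]
grip_width: 0.0257
gripper_force: 35.4
```

Gripped at a 25.7 mm opening. Lifting, then checking the hold.

```bash
python3 nudge.py '[[0,0,-0.005,0,0.02],[0,0,-0.015,0,0.02],[0,0,-0.03,0,0.02],[0,0,-0.03,0,0.02],[0,0,-0.03,0,0.02],[0,0,-0.023,0,0.02],[0,0,0,0,0.02],[0,0,0,0,0.02]]'
python3 - <<'E'
from rig import env, telemetry, get_image
import cv2,numpy as np
s=telemetry.observe();print(s['time_s'],s['position'],np.round(s['tool_rot'],4))
i=get_image('wrist');p=i['pixels'][:,:,::-1];np.savez('pics/w2.npz',K=i['K'],E=i['extrinsics'])
cv2.imwrite('pics/w2.png',p);i=get_image('scene');cv2.imwrite('pics/s2.png',i['pixels'][:,:,::-1])
x,y=220,230;c=cv2.resize(p[y:y+100,x:x+130],None,fx=6,fy=6,interpolation=cv2.INTER_CUBIC)
for k in range(0,130,10): cv2.putText(c,str(x+k),(k*6,9),0,.35,(255,255,255),1);c[::8,k*6]=(255,255,0)
for k in range(0,100,10): cv2.putText(c,str(y+k),(0,k*6),0,.35,(255,255,255),1);c[k*6,::8]=(255,255,0)
cv2.imwrite('pics/w2c.png',c)
E
```

```text
time_s: 3.9
position: [0.47, -0.2906, 0.1492]
tool_rot: [[1.0, 0.004, -0.0], [0.004, -1.0, 0.0], [-0.0, -0.0, -1.0]]
ft_force: [0.0, 0.3, -0.6]
grip_width: 0.0253
gripper_force: 34.8
3.9 [ 0.47003232 -0.29058777  0.14917599] [[ 1.0e+00  4.2e-03 -3.0e-04]
 [ 4.2e-03 -1.0e+00  3.0e-04]
 [-3.0e-04 -3.0e-04 -1.0e+00]]
```

View pics/w2c.png

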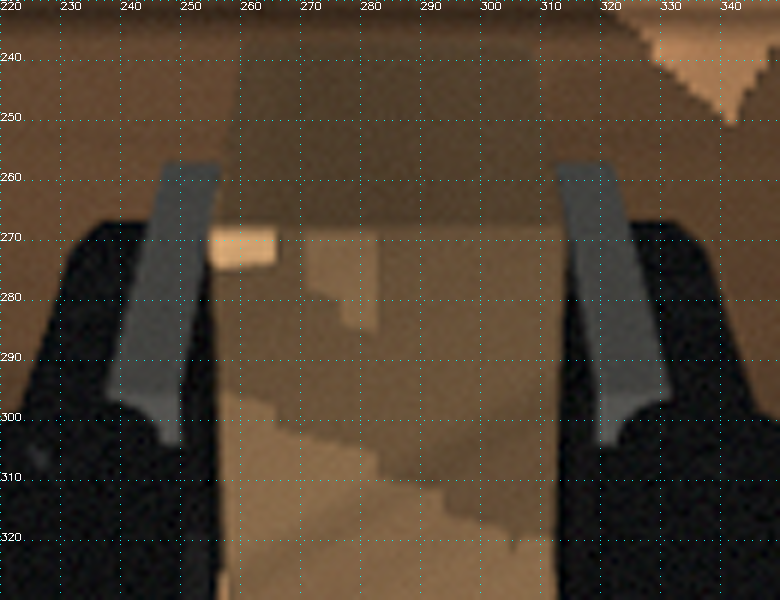

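The block sits between the pads. Its front face shows a top edge at row 268.3 (columns 256–313) and a bottom edge at row 237.5 (columns 260–309). From these I'll solve the block's offset in the grip.

Run:
```python
from h import *
from scipy.optimize import least_squares as ls
from scipy.spatial.transform import Rotation as Ro
W=P('pics/w2.npz');t=np.array([.47003,-.29059,.14918])
uv=np.array([(256,268.3),(313.3,268.1),(260,237.5),(309.3,237.5)])
B=np.array([(.017,.013,.034),(.017,-.013,.034),(.017,.013,0),(.017,-.013,0)])
def r(p,full=False):
    return (proj(W,Ro.from_euler('zy',p[3:]).apply(B)+t+p[:3])-uv).ravel()
s=ls(r,[0,0,-.017,0,0]);print('yaw+pitch',s.x[:3]*1e3,np.degrees(s.x[3:]),s.fun)
s=ls(lambda p:r([*p,0,0]),[0,0,-.017]);print('fixed',s.x*1e3,s.fun)
```

```text
yaw+pitch [ -1.9080976   -0.74081965 -19.57971367] [0.35577344 0.76581193] [-0.59948591 -0.01757831  0.72193349  0.06386433  0.98164537  0.01904851
 -1.1337721  -0.07655362]
fixed [ -2.08299424  -0.64138911 -20.65099284] [-0.38334449  0.09926024  0.50049589  0.50243708  1.10645565 -0.45949953
 -1.25181365 -0.28618031]
```

View pics/s2.png

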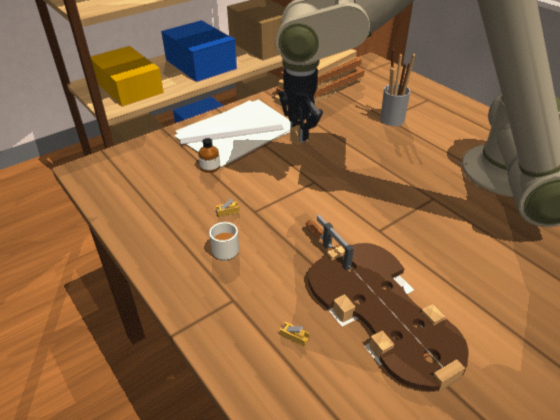

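The scene view shows the block gripped and everything else in place. The wrist fit puts the underside about 17–20 mm below the TCP with a small offset; I'll check it against the glued blocks once it's over the notch. Carrying across, then turning.

```bash
python3 nudge.py '[[0.0049,-0.0393,0,0,0.02],[0.0049,-0.0393,0,0,0.02],[0.0049,-0.0393,0,0,0.02],[0.0049,-0.0393,0,0,0.02],[0.0049,-0.0393,0,0,0.02],[0.0049,-0.0393,0,0,0.02],[0.0049,-0.0393,0,0,0.02],[0.0049,-0.0393,0,0,0.02],[0.0049,-0.0393,0,0,0.02],[0.0049,-0.0393,0,0,0.02]]'; python3 nudge.py '[[0,0,0,-8.2,0.02],[0,0,0,-8.2,0.02],[0,0,0,-8.2,0.02],[0,0,0,-8.2,0.02],[0,0,0,-8.2,0.02],[0,0,0,-8.2,0.02],[0,0,0,-8.2,0.02],[0,0,0,-8.2,0.02],[0,0,0,-8.2,0.02],[0,0,0,-8.2,0.02]]'; python3 nudge.py '[[0,0,0,0,0.02],[0,0,0,0,0.02],[0,0,0,0,0.02]]'
python3 - <<'E'
from rig import env, telemetry, get_image
import cv2,numpy as np
s=telemetry.observe();print(s['time_s'],s['position'],np.round(s['tool_rot'],4))
E
```

```text
time_s: 5.0
position: [0.5171, 0.1041, 0.1483]
tool_rot: [[1.0, 0.004, -0.002], [0.004, -1.0, 0.0], [-0.002, -0.0, -1.0]]
ft_force: [0.7, 0.3, -0.8]
grip_width: 0.0251
gripper_force: 34.8
time_s: 6.0
position: [0.5171, 0.1024, 0.1482]
tool_rot: [[0.129, 0.992, -0.003], [0.992, -0.129, 0.0], [-0.0, -0.003, -1.0]]
ft_force: [0.4, -0.1, 0.2]
grip_width: 0.0253
gripper_force: 34.7
time_s: 6.3
position: [0.5175, 0.1024, 0.1491]
tool_rot: [[0.138, 0.99, -0.001], [0.99, -0.138, 0.0], [-0.0, -0.001, -1.0]]
ft_force: [0.4, -0.1, -0.7]
grip_width: 0.0254
gripper_force: 34.7
6.3 [0.51749494 0.10238262 0.14910718] [[ 1.379e-01  9.905e-01 -8.000e-04]
 [ 9.905e-01 -1.379e-01  0.000e+00]
 [-1.000e-04 -8.000e-04 -1.000e+00]]
```

```bash
python3 nudge.py '[[0,0.0015,0.03,0,0.02],[0,0,0.03,0,0.02],[0,0,0.02,0,0.02],[0,0,0.008,0,0.02],[0,0,0.005,0,0.02],[0,0,0,0,0.02],[0,0,0,0,0.02],[0,0,0,0,0.02]]'
python3 - <<'E'
from rig import env, telemetry, get_image
import cv2,numpy as np
s=telemetry.observe();print(s['time_s'],s['position'],np.round(s['tool_rot'],4))
cs=[]
for n,x,y,w,h in (('top',110,190,130,98),('scene',330,230,130,98),('wrist',215,225,140,100)):
    i=get_image(n);p=i['pixels'][:,:,::-1];np.savez(f'pics/{n}3.npz',K=i['K'],E=i['extrinsics']);cv2.imwrite(f'pics/{n}3.png',p)
    m=6 if n!='wrist' else 5
    c=cv2.resize(p[y:y+h,x:x+w],None,fx=m,fy=m,interpolation=cv2.INTER_CUBIC)
    for k in range((-x)%10,w,10): cv2.putText(c,str(x+k),(k*m,9),0,.35,(255,255,255),1);c[::8,k*m]=(255,255,0)
    for k in range((-y)%10,h,10): cv2.putText(c,str(y+k),(0,k*m),0,.35,(255,255,255),1);c[k*m,::8]=(255,255,0)
    cv2.imwrite(f'pics/{n}3c.png',c)
E
```

```text
time_s: 7.1
position: [0.5195, 0.1022, 0.0574]
tool_rot: [[0.135, 0.991, 0.002], [0.991, -0.135, -0.0], [0.0, 0.002, -1.0]]
ft_force: [0.5, 0.6, -0.3]
grip_width: 0.0255
gripper_force: 34.7
7.1 [0.51954378 0.10223077 0.05735525] [[ 1.352e-01  9.908e-01  1.700e-03]
 [ 9.908e-01 -1.352e-01 -0.000e+00]
 [ 2.000e-04  1.700e-03 -1.000e+00]]
```

View pics/scene3c.png

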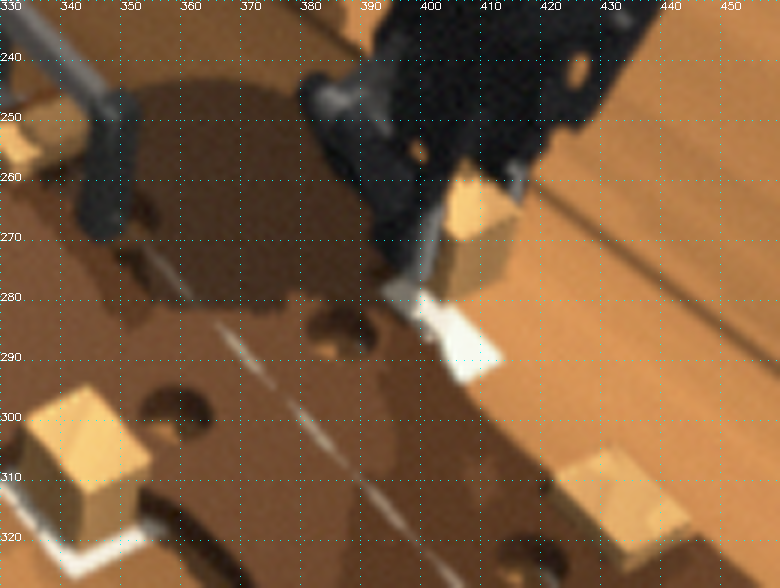

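View pics/wrist3.png

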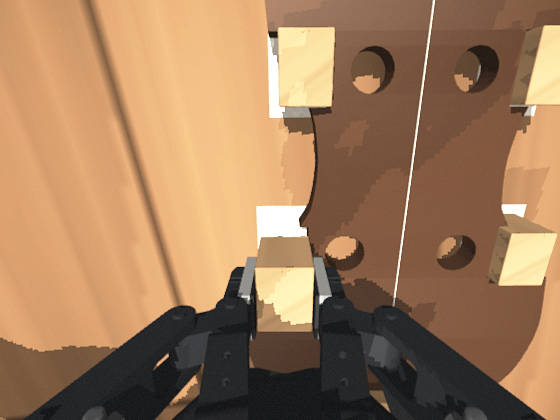

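The scene crop shows the held block clear above the white slip: top-face right corner (416.5,264.7), near corner (407.7,270), near bottom corner (405,280) and right bottom corner (413.8,275.3). The wrist view shows its top front edge at row 264.5 (columns 256–314), its bottom front edge at row 237.5 (262–308), and the slip just ahead. The glued up_left top face spans (279..333, 27..106). Next I'll compare held and glued blocks within each camera.

```bash
cat > cmp.py <<'E'
from h import *
from scipy.optimize import least_squares as ls
np.set_printoptions(precision=2,suppress=True)
S,W=P('pics/scene3.npz'),P('pics/wrist3.npz')
# corners (block frame) 
c={'a':(-17,13),'b':(17,13),'c':(17,-13),'d':(-17,-13)}
def pts(seat,z,items): return np.array([(seat[0]+c[k][0],seat[1]+c[k][1],z+(34 if t else 0)) for k,t in items])/1e3
def Wd(p,X): return np.c_[X[:,:2]@np.array([[np.cos(p[2]),np.sin(p[2])],[-np.sin(p[2]),np.cos(p[2])]])+p[:2],X[:,2]]
UL,LR=(59,60),(-43,-70)
tops=[('a',1),('b',1),('c',1),('d',1)]
def run(name,cam,gm,gu,hi,hu):
    gm=np.vstack(gm);gu=np.array(gu,float);hu=np.array(hu,float)
    s=ls(lambda p:(proj(cam,Wd(p,gm))-gu).ravel(),[.594,.136,1.437]);m=s.x
    print(name,'mould',m[:2]*1e3,np.degrees(m[2]),'rms px',np.sqrt((s.fun**2).mean()))
    ty=np.arctan2(.9908,.1352)
    def hb(q):
        B=pts((0,0),0,hi);B=Wd([0,0,ty-m[2]],B)+q/1e3;return (proj(cam,Wd(m,B))-hu).ravel()
    h=ls(hb,[-43,70,40.]);print('  held in mould frame',h.x,'d seat',h.x[:2]-[-43,70],'underside z',h.x[2],'res',h.fun)
run('scene',S,[pts(UL,0,tops),pts(LR,0,tops)],[(432.5,304.5),(445.3,316.7),(435,323.3),(422.5,311.7),(344.5,294.2),(355.3,306.7),(344.2,312),(334.2,299.2)],
 [('c',1),('c',0),('b',1),('b',0)],[(407.7,270),(405,280),(416.5,264.7),(413.8,275.3)])
run('wrist',W,[pts(UL,0,tops),pts(LR,0,[('a',1)])],[(279,106),(279,27),(333,27),(333,106),(490,285)],
 [('b',1),('c',1),('b',0),('c',0),('a',1),('d',1)],[(256,264.5),(314,264.5),(262,237.5),(308,237.5),(256,331),(311,331)])
E
python3 cmp.py
```

```text
scene mould [595.07 136.78] 81.73469302341715 rms px 0.5072062723380507
  held in mould frame [-106.15  145.92  -59.43] d seat [-63.15  75.92] underside z -59.42610447348152 res [-0.27 -0.48 -0.02 -0.14  0.11  0.44  0.19  0.18]
wrist mould [592.7  133.62] 81.55962850936436 rms px 1.9731717155789958
  held in mould frame [-42.18  68.57  37.86] d seat [ 0.82 -1.43] underside z 37.86271031628384 res [-0.93  2.59  0.02  2.56 -1.31 -1.86  0.13 -1.88  1.32 -1.14  0.7  -1.18]
```

```bash
cat >> cmp.py <<'E'
print('--- scene and combined with z fixed')
m=np.array([.59507,.13678,np.radians(82.1)])
s=ls(lambda p:(proj(S,Wd([*p,m[2]],np.vstack([pts(UL,0,tops),pts(LR,0,tops)])))-np.array([(432.5,304.5),(445.3,316.7),(435,323.3),(422.5,311.7),(344.5,294.2),(355.3,306.7),(344.2,312),(334.2,299.2)])).ravel(),m[:2]);m[:2]=s.x
hi=[('c',1),('c',0),('b',1),('b',0)];hu=np.array([(407.7,270),(405,280),(416.5,264.7),(413.8,275.3)])
for z in (36,38,40,42):
    h=ls(lambda q:(proj(S,Wd(m,pts(q,z,hi)))-hu).ravel(),[-43,70.]);print(z,h.x-[-43,70],np.sqrt((h.fun**2).mean()))
# top view: bright pale pixels near the seat
for n in('top0','top3'):
    p=cv2.imread(f'pics/{n}.png').astype(int)
    sub=p[236:272,172:205];print(n);pale=(sub[...,2]>190)&(sub[...,1]>140)
    for r in range(0,36,1): print(236+r,''.join('#' if v and sub[r,i,0]<170 else 'w' if v else '.' for i,v in enumerate(pale[r])))
E
python3 cmp.py
```

```text
scene mould [595.07 136.78] 81.73469302341715 rms px 0.5072062723380507
  held in mould frame [-106.15  145.92  -59.43] d seat [-63.15  75.92] underside z -59.42610447348152 res [-0.27 -0.48 -0.02 -0.14  0.11  0.44  0.19  0.18]
wrist mould [592.7  133.62] 81.55962850936436 rms px 1.9731717155789958
  held in mould frame [-42.18  68.57  37.86] d seat [ 0.82 -1.43] underside z 37.86271031628384 res [-0.93  2.59  0.02  2.56 -1.31 -1.86  0.13 -1.88  1.32 -1.14  0.7  -1.18]
--- scene and combined with z fixed
36 [-3.51  6.36] 0.7270957579429621
38 [-2.28  4.88] 0.7417133887515562
40 [-1.05  3.41] 0.7564596716204884
42 [0.18 1.94] 0.7713331957824313
top0
236 .................................
237 .................................
238 .................................
239 .................................
240 .................................
241 .................................
242 .................................
243 .................................
244 .................................
245 .................................
246 .................................
247 .....................
[... 1597 characters left out ...]
................
254 .................................
255 .................................
256 .................................
257 .................................
258 .................................
259 .................................
260 .................................
261 .................................
262 .................................
263 .................................
264 .................................
265 .................................
266 .................................
267 .................................
268 .................................
269 ...................#.............
270 ...................#.###.........
271 ...................##.##.........
```

The cameras disagree by a few mm because my held-block corner readings in the scene view are only good to about 1–2 px. I'll read those edges numerically.

Run:
```python
import cv2,numpy as np
p=cv2.imread('pics/scene3.png').astype(int)
print('R');print('     '+' '.join(f'{x:3d}' for x in range(398,422)))
for r in range(254,288): print(r,' '.join(f'{v:3d}' for v in p[r,398:422,2]))
print('B')
for r in range(270,288): print(r,' '.join(f'{v:3d}' for v in p[r,398:422,0]))
```

```text
R
     398 399 400 401 402 403 404 405 406 407 408 409 410 411 412 413 414 415 416 417 418 419 420 421
254  66 112  73  28  20  14  22  26  30  37  36  28  26  20  22  17  22  21  23  32  33  37  57 119
255  68 121 113  44  14  21  13  34  34  41  32  26  19  16  18  17  18  13  26  29  30  58 104 157
256  36  77 111  43  18  21  24  30  54  84  58  28  21  18  22  22  28  46  41  35  48 103 156 191
257  25  29  43  26  21  22  19  36  82 130  93  56  29  18  16  22  50  85  69  62  88 155 191 195
258  33  21  23  22  21  18  24  57 111 138 123 101  59  23  15  23  63 107 101  93 124 185 195 199
259  40  16  13  21  25  33  42 104 176 160 161 172 107  68  37  26  36  77 114 101 131 174 189 198
260  32  18  25  27  31  36  62 152 235 213 220 232 177 150 111  51  45  87 117  90 121 145 169 188
261  34  23  23  27  32  37  93 188 244 244 245 243 227 217 183 111  76 107 119 108 139 133 138 160
262  28  22  25  35  33  56 133 229 246 246 247 243 230 225 214 180 148 120 118 134 169 152 134 136
263  26  15  22  33  44  71 158 243 247 247 247 242 233 224 222 219 211 167 131 168 194 180 161 1
[... 3504 characters left out ...]

281 120 167 215 217 204 170 179 181 131  93  89  89  87  87  88  89  89  89  89  87  88  88  88  89
282 121 178 194 214 218 215 220 223 193 130  96  90  88  87  87  87  89  87  87  87  87  88  89  89
283  80 109 136 192 217 219 221 230 231 191 129  95  88  88  88  89  87  89  88  85  88  85  88  87
284  49  76 102 142 194 219 226 237 237 229 189 132  95  88  90  87  88  87  86  91  87  87  90  88
285  39  52  89 127 147 200 228 238 240 238 229 193 131  94  86  87  89  89  87  93  87  91  87  89
286  38  41  77 128 117 163 232 239 240 239 238 231 193 131  94  88  89  88  89  89  90  90  91  88
287  35  34  41  56  65 129 226 239 241 239 237 238 232 195 130  94  86  86  89  88  90  88  85  88
```

Run:
```python
import cv2,numpy as np
p=cv2.imread('pics/scene3.png').astype(int)
for x0,x1,y0,y1 in((420,448,302,326),(332,358,292,324)):
    print('    '+' '.join(f'{x:3d}' for x in range(x0,x1)))
    for r in range(y0,y1): print(r,' '.join(f'{v:3d}' for v in p[r,x0:x1,2]))
w=cv2.imread('pics/wrist3.png').astype(int)
def gr(a,o): 
    d=np.diff(a.astype(float)); k=np.argsort(-abs(d))[:5]; return sorted((int(o+i),int(d[i])) for i in k)
print('held col profile rows225-345', [ (c,gr(w[225:345,c,2],225)) for c in (270,285,300)])
print('held row profiles cols 235-335',[(r,gr(w[r,235:335,2],235)) for r in (242,255,268,275,320,328)])
print('UL rows profiles 260-345',[(r,gr(w[r,262:345,2],262)) for r in (32,50,70,90,102)])
print('UL cols profiles',[(c,gr(w[15:120,c,2],15)) for c in (285,300,315,328)])
print('LR rows',[(r,gr(w[r,480:560,2],480)) for r in (235,250,265,280)],'cols',[(c,gr(w[205:300,c,2],205)) for c in (496,508,520,535)])
```

```text
420 421 422 423 424 425 426 427 428 429 430 431 432 433 434 435 436 437 438 439 440 441 442 443 444 445 446 447
302 201 204 204 205 204 206 207 208 209 210 211 210 212 213 213 215 215 215 215 211 213 215 214 212 215 214 212 212
303 203 201 202 204 206 205 207 207 210 208 208 203 211 206 211 213 213 215 213 216 215 214 212 213 213 214 212 216
304 201 201 203 202 203 207 205 206 206 203 212 201 214 207 209 211 214 212 215 214 214 213 214 213 213 213 212 215
305 200 202 203 201 202 203 205 208 213 215 230 226 219 220 211 208 209 213 212 214 215 215 211 213 212 212 211 214
306 189 206 202 202 204 205 210 219 229 237 240 236 225 224 226 214 209 212 213 213 213 215 215 211 213 214 214 214
307 154 186 205 208 211 220 223 227 236 240 240 237 232 227 229 229 212 208 211 212 212 213 214 213 217 216 211 213
308 106 139 193 222 226 232 228 226 227 234 235 234 233 229 230 230 226 213 208 211 209 212 214 211 214 214 213 212
309  90 102 169 228 231 229 226 224 223 223 224 227 230 230 231 230 229 226 211 207 209 210 212 213 214 212 215 212
310  75  74 135 205 226 227 226 224 223 221 219 218 225 229 
[... 6510 characters left out ...]
06, -67), (117, -34)]), (315, [(26, 92), (105, -39), (106, -92), (107, -47), (114, 37)]), (328, [(26, 76), (105, -67), (106, -140), (112, 38), (113, 29)])]
LR rows [(235, [(502, 14), (509, 37), (510, 79), (511, 14), (556, -28)]), (250, [(505, 20), (506, 81), (507, 24), (551, -10), (552, -19)]), (265, [(489, 10), (501, 16), (502, 79), (503, 22), (547, -26)]), (280, [(498, 88), (499, 36), (542, -124), (544, 36), (545, 67)])] cols [(496, [(253, -9), (254, 16), (272, -10), (273, -18), (279, 11)]), (508, [(213, -82), (242, 23), (243, 29), (245, 24), (285, -113)]), (520, [(216, -66), (232, 65), (233, 26), (284, -38), (285, -96)]), (535, [(222, -25), (223, -21), (232, 72), (284, -51), (285, -85)])]
```

Run:
```python
src=open('cmp.py').read().split("run('scene'")[0];exec(src)
sg=[(431.8,303.7),(445,316.3),(434,321.9),(421.5,308.8),(344,294.2),(355,306),(343.7,311.8),(333.9,299.7)]
sh=[(405.6,269.7),(403.8,280),(416,265.2),(413.3,275.7)]
si=[('c',1),('c',0),('b',1),('b',0)]
wg=[(278.6,106),(276.9,26.5),(334.6,26.5),(331.4,106.2),(497.4,285.3),(510.7,232.5),(557,232.5),(541,285.3)]
wh=[(254.8,267),(313.5,267),(260.5,236.5),(308,236.5),(256.3,331.5),(312,331.5)]
wi=[('b',1),('c',1),('b',0),('c',0),('a',1),('d',1)]
g=[pts(UL,0,tops),pts(LR,0,tops)]
run('scene',S,g,sg,si,sh);run('wrist',W,g,wg,wi,wh)
# wrist with camera pose correction solved from glued blocks (mould pose prior), small tilt+shift
m0=np.array([.5945,.1358,np.radians(82.3)])
K,E=W
def cam(e):
    D=np.eye(4);D[:3,:3]=cv2.Rodrigues(np.array(e[:3]))[0];D[:3,3]=e[3:];return K,D@E
G=Wd(m0,np.vstack(g))
s=ls(lambda e:np.r_[(proj(cam(e),G)-wg).ravel(),np.array(e[:3])/.01,np.array(e[3:])/.002],np.zeros(6))
print('corr',np.degrees(s.x[:3]),s.x[3:]*1e3,np.sqrt((s.fun[:16]**2).mean()))
C=cam(s.x);ty=np.arctan2(.9908,.1352)
from scipy.spatial.transform import Rotation as Ro
def hb(q):
    B=Ro.from_euler('zy',[ty-m0[2]+q[4],q[3]]).apply(pts((0,0),0,wi))+q[:3]/1e3
    return np.r_[(proj(C,Wd(m0,B))-wh).ravel(),q[3]/.02,q[4]/.02]
h=ls(hb,[-43,70,40.,0,0],x_scale=[1,1,1,.01,.01]);print('held',h.x[:3],np.degrees(h.x[3:]),h.fun)
# scene corrected: 1D sweep
ms=ls(lambda p:(proj(S,Wd(p,np.vstack(g)))-sg).ravel(),m0).x
for z in(36,38,40,42):
    q=ls(lambda q:(proj(S,Wd(ms,pts(q,z,si)))-sh).ravel(),[-43,70.]);print(z,q.x-[-43,70],np.sqrt((q.fun**2).mean()))
```

```text
scene mould [594.71 134.88] 82.59100896273905 rms px 0.24443320188062365
  held in mould frame [-85.12 123.49 -30.31] d seat [-42.12  53.49] underside z -30.308249892706353 res [ 0.61 -0.14 -0.11  0.28 -0.26 -0.17 -0.25  0.04]
wrist mould [593.82 134.53] 82.57911962381668 rms px 0.35071933307882963
  held in mould frame [-41.57  70.45  39.23] d seat [1.43 0.45] underside z 39.22786830916227 res [-0.39  0.8   0.5   0.78 -0.29 -0.56  0.06 -0.57  0.43 -0.35 -0.35 -0.38]
corr [-0.3   0.   -0.26] [-0.35  0.6   0.74] 0.23590166065173143
held [-42.04  70.58  39.37] [ 0.64 -0.27] [-0.32  0.22  0.51  0.17 -0.31 -0.06 -0.05 -0.09  0.37 -0.11 -0.26 -0.19
  0.56 -0.23]
36 [-1.68  4.36] 0.5610368178478393
38 [-0.46  2.88] 0.574482999158995
40 [0.76 1.41] 0.5881207996281309
42 [ 1.98 -0.07] 0.6019445956994879
```

The glued-block fits are now consistent: mould yaw is 82.58° in both cameras, with about 0.3 px rms. The held block is off the seat by about (+1.0, +0.7) mm, its underside is at about 39.5 mm and its tilt is under 1°. I'll make the final small correction and lower by 5.5 mm.

```bash
python3 nudge.py '[[-0.001,0.0007,0.003,-0.3,0.02],[0,0,0.0025,0,0.02],[0,0,0,0,0.02],[0,0,0,0,0.02],[0,0,0,0,0.02],[0,0,0,0,0.02],[0,0,0,0,0.02],[0,0,0,0,0.02]]'
python3 - <<'E'
from rig import env, telemetry, get_image
import cv2,numpy as np
for k in range(3):
    i=get_image('wrist');s=telemetry.observe();print(s['time_s'],s['position'],np.abs(s['qvel']).max(),np.degrees(np.arctan2(s['tool_rot'][1][0],s['tool_rot'][0][0])))
np.savez('pics/wrist4.npz',K=i['K'],E=i['extrinsics']);w=i['pixels'][:,:,::-1].astype(int);cv2.imwrite('pics/wrist4.png',w)
def gr(a,o): 
    d=np.diff(a.astype(float)); k=np.argsort(-abs(d))[:5]; return sorted((int(o+i),int(d[i])) for i in k)
print('held cols',[(c,gr(w[225:345,c,2],225)) for c in (270,285,300)])
print('held rows',[(r,gr(w[r,235:335,2],235)) for r in (242,255,268,275,320,328)])
print('UL rows',[(r,gr(w[r,262:345,2],262)) for r in (32,50,70,90,102)])
print('UL cols',[(c,gr(w[10:120,c,2],10)) for c in (285,300,315,328)])
print('LR rows',[(r,gr(w[r,480:560,2],480)) for r in (240,250,265,280)],'cols',[(c,gr(w[205:300,c,2],205)) for c in (508,520,535)])
E
```

```text
time_s: 8.05
position: [0.5197, 0.1011, 0.0511]
tool_rot: [[0.13, 0.992, 0.0], [0.992, -0.13, 0.0], [0.0, 0.0, -1.0]]
ft_force: [-0.5, -0.9, -0.0]
grip_width: 0.0255
gripper_force: 34.7
8.1 [0.51969183 0.1011275  0.05105853] 0.07944949687080777 82.5428146312019
8.15 [0.51970053 0.10113553 0.05104733] 0.1128085993654365 82.53995683066918
8.2 [0.5196818  0.10110431 0.05104528] 0.12521689515766987 82.5384475271433
held cols [(270, [(236, -63), (266, 41), (267, 36), (306, -64), (331, -64)]), (285, [(236, -59), (266, 41), (320, -41), (321, -40), (331, -74)]), (300, [(228, 147), (236, -52), (266, 50), (322, -70), (331, -78)])]
held rows [(242, [(259, -73), (308, -41), (309, -25), (332, 7), (333, 47)]), (255, [(257, -48), (310, -35), (311, -84), (315, 39), (326, 39)]), (268, [(235, -75), (244, 58), (254, 60), (313, -102), (324, -75)]), (275, [(242, 59), (254, 119), (313, -182), (315, 67), (326, -98)]), (320, [(256, 62), (257, 46), (281, 38), (311, -137), (312, -100)]), (328, [(255, 55), (256, 71), (257, 27), (311, -64), (312, -96)])]
UL rows [(32, [(268, -78), (269, -100), (277, 115), (336,
[... 451 characters left out ...]
60), (104, -71), (105, -38), (113, 39)]), (328, [(20, 76), (103, -72), (104, -121), (111, 40), (112, 32)])]
LR rows [(240, [(507, -12), (509, 19), (515, 9), (517, 64), (518, 50)]), (250, [(480, 34), (481, 55), (500, 6), (514, 50), (515, 69)]), (265, [(507, -11), (509, 15), (510, 71), (511, 53), (557, -31)]), (280, [(499, -12), (505, 27), (506, 77), (507, 27), (552, -32)])] cols [(508, [(212, -28), (228, 26), (229, 28), (275, 27), (290, -110)]), (520, [(206, 33), (216, -74), (236, 59), (237, 21), (290, -106)]), (535, [(222, -18), (236, 68), (237, 24), (290, -95), (291, -32)])][ WARN:0@2.038] global loadsave.cpp:1063 imwrite_ Unsupported depth image for selected encoder is fallbacked to CV_8U.
```

Run:
```python
src=open('cmp.py').read().split("run('scene'")[0].replace('wrist3','wrist4').replace('.9908,.1352','.9915,.1299');exec(src)
g=[pts(UL,0,tops),pts(LR,0,[('a',1),('b',1),('d',1)])]
wg=[(278.6,103.7),(277.4,20.5),(337.6,20.5),(333.3,103.9),(503.8,290.6),(518.9,236.8),(549,290.6)]
run('wrist',W,g,wg,[('b',1),('c',1),('b',0),('c',0),('a',1),('d',1)],[(254.8,267),(313.5,267),(260.5,236.5),(308,236.5),(256.3,331.5),(312,331.5)])
```

```text
wrist mould [593.92 134.51] 82.60470541113834 rms px 0.3290728793840395
  held in mould frame [-42.57  70.13  33.15] d seat [0.43 0.13] underside z 33.15026978465421 res [-0.41  0.79  0.48  0.8  -0.24 -0.57  0.11 -0.57  0.41 -0.37 -0.37 -0.36]
```

The block is within 0.5 mm of the seat, its underside is about 9–10 mm above the mould's top face, and its yaw matches within 0.1°. Settling, then handing in.

```bash
python3 nudge.py '[[0,0,0,0,0.02],[0,0,0,0,0.02],[0,0,0,0,0.02],[0,0,0,0,0.02],[0,0,0,0,0.02]]' && python3 -c "
from rig import env, telemetry, get_image
print(env.close_job())"
```

```text
time_s: 8.7
position: [0.5197, 0.1011, 0.051]
tool_rot: [[0.13, 0.992, -0.0], [0.992, -0.13, 0.0], [0.0, -0.0, -1.0]]
ft_force: [-0.1, 0.0, -0.5]
grip_width: 0.0255
gripper_force: 34.7
the job is handed in; nothing more can be done
None
```

The job is handed in at 8.7 s: the block is held still over the empty low_left notch, measured within about 0.5 mm of its seat, turned to match the glued blocks, with its underside about 9–10 mm above the mould's top face.

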